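Fit the snap ring on the polishing spindle

TASK

At the jeweller's bench, swing the sprung hand lever all the way over to its stop so that it presses the felt wheel home on the axle stub, and let the lever go back up to its rest. Then take the circlip pliers from their rack, squeeze the handles to spread the snap ring on their tips, and slide the ring straight down over the axle stub to the groove just above the wheel. Finish holding it there: handles still fully squeezed in the gripper, ring spread, level and around the groove, and do not shove the bench block, the bead case or the jar out of place.

Things in the scene. Friction and masses are not known exactly. Their poses are not given: they have to be found in the camera images.
- fixture: Grey base plate with an upright steel axle stub, a felt wheel on it and a forked hand lever; fixed to the bench. Origin on the bench on the stub's axis; z up, y from the stub towards the lever's hinge. Plate 100 mm (x) by 190 mm (y, from -60 to +130), 20 mm high. Wheel 54 mm in diameter, 22 mm high
- groove (a point): Centre of the stub's groove, on the stub's axis, 55 mm above the bench; axes as the fixture. The groove is 6 mm high, 19 mm in diameter; the stub above it is 24 mm in diameter up to 17 mm above this point, then a cone that ends 25 mm above it. The wheel's upper face lies 3 mm below this point when home, 3 to 5 mm above it (covering the groove) at the start
- wheel (a joint): Travel of the felt wheel down the stub in m: about 0 to 0.002 at the start, 0.008 fully home. It stays where it is pushed (5 N friction)
- press_lever (a joint): Angle of the hand lever in rad: 0 at rest (leaning 10 degrees back from upright, its top 230 mm above the bench: carry things over or around it), 1.745 at its stop (level, its fork lying on the wheel astride the stub); swing it past 1.70. A spring returns it: 3 N at the grip at rest, 6 N at the stop, plus about 3 N to push the wheel
- lever_hinge (a point): Point on the lever's hinge axis, which is parallel to the fixture's x; 95 mm in +y and 3 mm up from the groove. Axes as the fixture; it does not move. As the joint grows the lever swings from above the hinge over towards the fixture's -y and down to level
- lever_grip (a point): Grip point, on the axis of the lever's round black cross handle (14 mm in diameter, along the fixture's x), which juts to -x at the lever's end; free 40 mm to +x and 23 mm to -x of this point. 165 mm from the hinge axis, 52 mm to -x of lever_hinge. Moves with the lever; at the stop it is at the hinge's height, 70 mm to -y of the groove
- rack: Fixed wooden stand of the pliers, base 100 by 100 mm; origin under its centre. Back board on its +y side and two steel rails along y, 60 mm apart, tops 85 mm above the bench, open above: the spread ring just passes up between them (52 mm free). The pliers must be lifted straight up, by 80 mm or more to clear it
- pliers_grip (a point): Point half-way between the two plastic-sleeved handles of the circlip pliers, at the height to grip. They stand upright in the rack, tips down, hung by a 68 mm cross bar 55 mm below this point. x: from handle to handle (squeeze along it); z: up. Handles 14 mm deep along y, from 39 mm below to 27 mm above this point
- jaw_r (a joint): Angle of a handle of the pliers in rad: 0 at rest (ring closed, outer faces of the handles 47 mm apart at the grip point), 0.14 squeezed to the stop (ring fully spread, faces parallel and 32 mm apart). Sprung: full squeeze takes about 10 N of grip at most. Pliers and ring weigh under 250 g
- ring_center (a point): Centre of the opening of the spread snap ring at mid thickness, fixed in the pliers' frame (same axes): 115 mm below and 17 mm to -y of pliers_grip. The ring is 3 mm thick, square to the pliers' z and stays on the tips. Fully spread it is round, 28 mm inside, 39 mm outside; unspread its opening is under 20 mm and does not pass the stub
- bench_block: Bystander: square steel block on rubber, 80 by 80 by 28 mm; origin under its centre
- bead_case: Bystander: round clear bead case 84 mm in diameter, 18 mm high; origin under its centre
- polish_jar: Bystander: jar 56 mm in diameter, 60 mm high; origin under its centre
Not all that is in view belongs to the job. What is shaped like the part that bears pliers_grip but brown is not meant. Several things look just like the fixture: the one meant starts farthest to the robot's right.

How it is judged:
By the outcome, as a careful person would: the job done as asked, in the order asked, and still so for the second after the job is handed in, while the arm keeps its last pose, push and grip.
It also fails if it takes over 64 s, if anything falls off the work surface, if the arm or the gripper's body presses on something with over 40 N, if the wrist force passes 120 N, or if a joint passes its speed limit or range.

ROBOT

A 6-joint arm with a two-finger parallel gripper is mounted at the origin on the work surface. World frame = base frame: x ahead of the robot, y to its left, z up, the work surface at z = 0. Lengths are in m, angles in rad, forces in N, time in s.
With the tool pointing down it reaches from about 0.375 to 0.75 m from the base axis. Payload 9 kg.
Tool frame: the origin (TCP) lies at the very end of the fingers, on their centre line; the grasp point (between the pads) lies 19 mm behind it; z points along the fingers, y is the line along which they close (so a half turn about z gives the same grasp; the last joint's range is limited). The gripper opens to 85 mm and grips with 20 to 120 N. Pads are 22 mm wide; open, the fingers measure 114 mm over their backs; the gripper's body (76 mm by 85 mm) begins 54 mm behind the grasp point. The pads swing forward as they close: fully open they stand 13 mm farther back than shut.
Start: joints at [-1.351, 0.104, 0.097, 1.564, 0, 1.353], TCP at [0.254, -0.543, 0.231] pointing down, gripper open.
Joint ranges: [-2.99, 2.99], [-0.84, 1.86], [-1.1, 1.16], [-1.84, 2.11], [-1.51, 1.56], [-3.14, 3.14]. Speed limits (rad/s): [2.22, 2.22, 2.57, 3.14, 3.14, 3.14].

INTERFACE

Orientations are given as [roll, pitch, yaw] about the fixed x, y, z axes, in that order (R = Rz(yaw) Ry(pitch) Rx(roll)).
In Python, from station import bot gives the robot as it stands.
- The arm moves only by the tool jog_arm, never from a script. Its argument "plan" is a list that holds one entry, the list of rows, each a list of 7 numbers: the shift along the world's x, y, z in m, then the turn, a rotation vector about the world's x, y, z in degrees, then the closure in counts, from 0 (fully open) to 255 (shut). A call has 1 to 5 rows; each row is the pose to reach, as a shift and turn from the pose commanded when the call began; what a row does not reach only later rows make up. A row lasts 1/12 s, in which the tool goes at most 41.7 mm and 7.16 degrees, less where a joint would pass 70% of its speed; a pose out of reach is approached as far as the arm can. A call with a gripper value outside its range is refused whole. The fingers move at their own pace and stop on an object; "squeeze" is the grip in N (left out, the last holds). Time passes only in rows, so rows that repeat a pose let the fingers close. It gives the time, the measured TCP pose, the force, the opening and the grip force at its end, in the units of the state.
- bot.get_state(): the state, without advancing time (a new reading comes with each control period).
- bot.capture(name): name is "scene" or "top"; returns a dict with "pixels" (400x640x3 uint8, blue, green, red), "fx", "fy", "cx", "cy" (pixels), "distortion" ([k1, k2, p1, p2, k3] as OpenCV has them; the pictures are not rectified), "rvec" (rotation vector, rad) and "tvec" (3), from world to camera coordinates, as OpenCV has them. Camera axes: x right, y down, z forward; pixel columns grow to the right and rows downward; lengths in m; the calibration is good to about 2 mm. A picture is of the moment at which its call begins. There is no depth.
- bot.close_job(): hands the job in; it is judged then, once.
The state is a dict: "t": time; "q": joint angles; "joint_vel": joint speeds; "joint_efforts": joint torques, N m; "position": TCP position; "tool_rot": TCP orientation; "force": force on the tool from outside, world axes, zero at the start; "moment": the same for the moment, N m; "opening": finger opening in m; "finger_force": force on a finger pad.
Only numpy, scipy, OpenCV 4.12 (cv2) and the standard library are available. Lean on these libraries where they do the work, as an engineer would, in place of code of your own. Each camera call takes 0.05 s, during which the arm holds its last target. There are 200 camera calls.

## Working session

There is one attempt and no reset: what is moved stays moved. The work goes in short steps, Python scripts to look and compute and a tool call to move; the robot and the scene stay as the last step left them, time stands still between calls to the robot, and variables do not carry over. Pictures are saved under pics/ and viewed, at most 10 in all, crops included, and the job is handed in when it is done.

Besides the shell and the picture viewer there is one more tool, called after "Emit:" by a JSON object that holds its "op" and its "data". jog_arm: Moves the arm, as the interface text tells. Its arguments: {"type":"object","properties":{"plan":{"type":"array","items":{"type":"array","items":{"type":"array","items":{"type":"number"}}}},"squeeze":{"type":"number"}},"required":["plan"]}

```bash
ls; mkdir -p pics
python3 - <<'E'
from station import bot
import cv2
print(bot.get_state())
for n in("scene","top"):
    c=bot.capture(n); cv2.imwrite(f"pics/{n}0.png",c["pixels"])
    print({k:v for k,v in c.items() if k!="pixels"})
E
```

```text
pics
{'t': 0.0, 'q': array([-1.35068426e+00,  1.04698001e-01,  9.64452317e-02,  1.56388371e+00,
        1.31950680e-05,  1.35310134e+00]), 'joint_vel': array([-0.00055621, -0.00109132, -0.00173054,  0.00023771,  0.00023865,
        0.00161169]), 'joint_efforts': array([-4.31487060e-03, -5.56937778e+01,  5.03639674e+01,  1.74208934e-02,
       -5.86802689e-04,  1.25146971e-05]), 'position': array([ 0.25431299, -0.54306916,  0.23050985]), 'tool_rot': array([-3.14028698e+00, -3.02328477e-04,  4.37806843e-01]), 'force': array([-0.0742509 , -1.30138266,  0.03836067]), 'moment': array([ 0.03991557, -0.00982085,  0.04422112]), 'finger_force': 0.0, 'opening': 0.08530103058803935}
{'fx': 452.62129789807267, 'fy': 452.62129789807267, 'cx': 316.07105984378893, 'cy': 195.12747365737073, 'distortion': array([-0.00335658,  0.        ,  0.        ,  0.        ,  0.        ]), 'rvec': array([ 0.81216297,  2.40282732, -1.23369081]), 'tvec': array([ 0.38585275, -0.04320932,  1.38953359])}
{'fx': 381.1038086415366, 'fy': 381.1038086415366, 'cx': 326.4589028978481, 'cy': 203.19803125928723, 'distortion': array([-0.04025701,  0.        ,  0.        ,  0.        ,  0.        ]), 'rvec': array([ 2.20315427, -2.1964558 ,  0.08100795]), 'tvec': array([-7.71082324e-04,  4.85598155e-01,  1.12306693e+00])}
```

View pics/scene0.png

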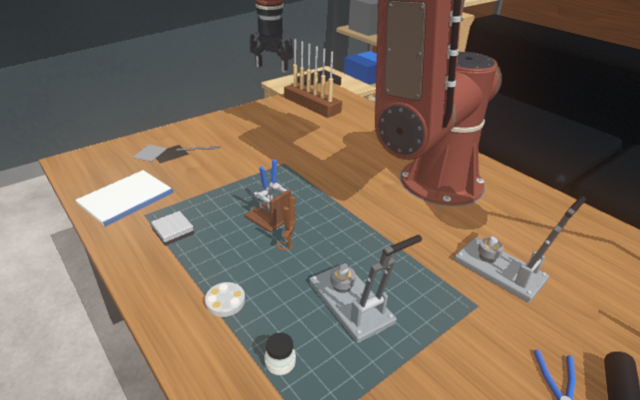

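View pics/top0.png

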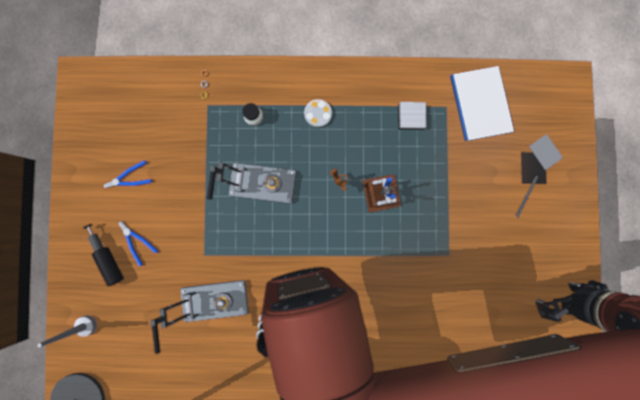

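The scene view shows the fixture on the mat (stub near (345,275)), its lever leaning back, the pliers in the rack at (270,185), and a lookalike fixture at (490,250). In the top view, the fixture that is meant has its stub near (272,183), the rack is near (383,192), and the lookalike is near (225,300). The block (412,115), bead case (318,112) and jar (252,113) are along the far edge.

```bash
cat > h.py <<'E'
import numpy as np, cv2
from scipy.spatial.transform import Rotation as Rn
CAL={"scene":dict(f=452.62129789807267,c=(316.07105984378893,195.12747365737073),k=-0.00335658,r=[0.81216297,2.40282732,-1.23369081],t=[0.38585275,-0.04320932,1.38953359]),
"top":dict(f=381.1038086415366,c=(326.4589028978481,203.19803125928723),k=-0.04025701,r=[2.20315427,-2.1964558,0.08100795],t=[-7.71082324e-04,4.85598155e-01,1.12306693e+00])}
def km(n):
    c=CAL[n];return np.array([[c['f'],0,c['c'][0]],[0,c['f'],c['c'][1]],[0,0,1]]),np.array([c['k'],0,0,0,0.]),np.array(c['r']),np.array(c['t'])
def proj(n,P):
    K,d,r,t=km(n);return cv2.projectPoints(np.atleast_2d(np.array(P,float)),r,t,K,d)[0][:,0]
def ray(n,uv):
    K,d,r,t=km(n);p=cv2.undistortPoints(np.array([[uv]],float),K,d)[0,0];R=Rn.from_rotvec(r).as_matrix()
    return -R.T@t,R.T@np.array([p[0],p[1],1])
def at(n,uv,z):
    o,v=ray(n,uv);return o+v*(z-o[2])/v[2]
def tri(a,b):
    o1,v1=ray("top",a);o2,v2=ray("scene",b)
    s=np.linalg.lstsq(np.c_[v1,-v2],o2-o1,rcond=None)[0];p,q=o1+v1*s[0],o2+v2*s[1];return (p+q)/2,np.linalg.norm(p-q)
E
python3 - <<'E'
import cv2,numpy as np
from h import *
def crop(n,x,y,w,h,s):
    c=cv2.resize(cv2.imread(f"pics/{n}0.png")[y:y+h,x:x+w],None,fx=s,fy=s,interpolation=cv2.INTER_CUBIC)
    for i in range(0,w,10): cv2.line(c,(i*s,0),(i*s,8 if i%50 else 16),(0,255,255),1)
    for i in range(0,h,10): cv2.line(c,(0,i*s),(8 if i%50 else 16,i*s),(0,255,255),1)
    return c
A=crop("top",200,150,100,75,4);B=crop("top",320,150,100,75,4);C=crop("scene",300,220,130,120,3)
D=crop("scene",230,150,100,110,3)
o=np.zeros((600,800,3),np.uint8);o[:300,:400]=A;o[:300,400:]=B
C=crop("scene",300,225,133,100,3)[:300,:400];D=crop("scene",230,155,100,75,4)[:300,:400]
o[300:300+C.shape[0],:C.shape[1]]=C;o[300:,400:]=D
cv2.imwrite("pics/crop1.png",o)
print(at("top",(272,183),.07),at("top",(383,190),.1))
E
```

```text
[0.53930451 0.15649879 0.07      ] [ 0.51782894 -0.15460606  0.1       ]
```

View pics/crop1.png

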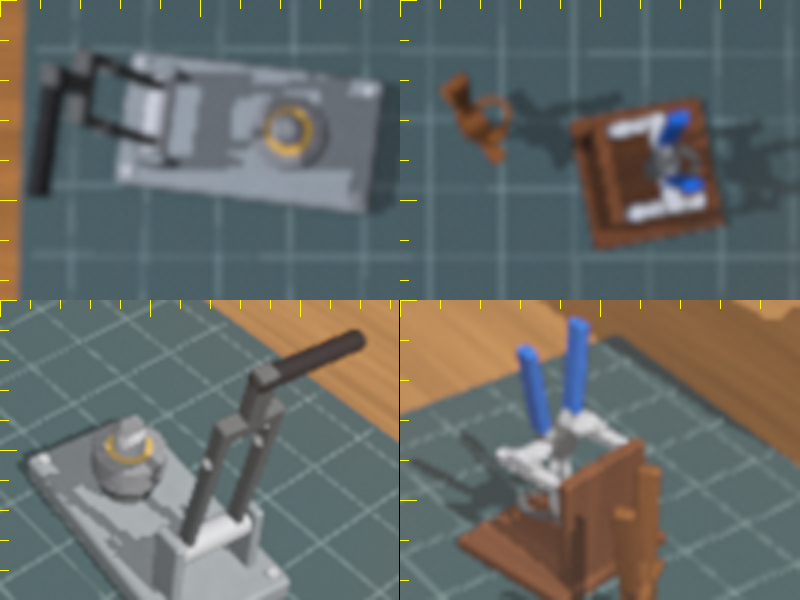

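Top view: the plate corners are at about (295,171), (290.5,203), (229.5,196) and (234,163). The handle runs from (210,199) to (212,167) and the stub tip is at (272,182). The plier handle tops are at (390,179) and (392,196) in the top view, and at (262,168) and (274,161) in the scene view. The lever's free handle end is at (420,239) in the scene view.

```bash
cat >> h.py <<'E'
def fitpose(obs,x0):
    # obs: (cam,(u,v),local xyz) ; pose x,y,yaw(z=0)
    from scipy.optimize import least_squares
    def tf(p,L): return Rn.from_euler('z',p[2]).apply(L)+[p[0],p[1],0]
    f=lambda p:np.concatenate([proj(c,tf(p,np.array(l,float)))[0]-uv for c,uv,l in obs])
    r=least_squares(f,x0,loss='soft_l1');return r.x,f(r.x).reshape(-1,2).round(1)
E
python3 - <<'E'
from h import *
o=[("top",(295,170.8),(.05,-.06,.02)),("top",(290.5,203),(-.05,-.06,.02)),("top",(229.5,195.8),(-.05,.13,.02)),("top",(233.8,163),(.05,.13,.02)),
("top",(271.8,182),(0,0,.08)),("top",(210,198.5),(-.075,.1237,.2205)),
("scene",(308.3,278.3),(.05,-.06,.02)),("scene",(420,239),(-.075,.1237,.2205)),("scene",(342.5,270),(0,0,.08)),("scene",(396.7,318.3),(-.05,.13,.02))]
p,r=fitpose(o,[.54,.156,-.13]);print(p,np.degrees(p[2]));print(r)
for a,b in (((389.5,178.5),(262,168)),((392.3,196),(274.5,161.3)),((389.5,178.5),(274.5,161.3))):
    print(tri(a,b))
# rack edges
for uv in ((694.5,97),(722,222),(575,125),(600,245)):
    print(at("top",(320+(uv[0]-400)/4,150+uv[1]/4),.015))
for uv in ((610,130),(650,126),(632,215),(703,203)):
    print(at("top",(320+(uv[0]-400)/4,150+uv[1]/4),.085))
E
```

```text
[ 0.54299021  0.15889302 -0.12460563] -7.139376532038533
[[ 0.6 -1.2]
 [ 0.6 -0.2]
 [-1.8 -1.1]
 [-1.4 -1.5]
 [-1.1 -0.7]
 [-1.1  0.1]
 [ 0.2 -1.9]
 [-0.6 -2. ]
 [ 0.9 -4.4]
 [ 0.4 -1.1]]
(array([ 0.54100897, -0.16047177,  0.16327436]), np.float64(0.002879568454099662))
(array([ 0.49656924, -0.16864951,  0.162603  ]), np.float64(0.00042498925636630196))
(array([ 0.52769735, -0.1470872 ,  0.18774573]), np.float64(0.02949274900828527))
[ 0.57344784 -0.2010598   0.015     ]
[ 0.47941557 -0.22099434  0.015     ]
[ 0.55182746 -0.11089257  0.015     ]
[ 0.461926   -0.12930388  0.015     ]
[ 0.54027687 -0.12756053  0.085     ]
[ 0.54324746 -0.15582752  0.085     ]
[ 0.48045178 -0.14276011  0.085     ]
[ 0.48906902 -0.19288415  0.085     ]
```

Fixture origin is about (0.543, 0.159), yaw −7°. The pliers grip is about (0.519, −0.165), yaw about +11°. The measured handle separation of 45 mm matches the spec. I'll fly to above the lever's handle, turning the yaw to 173° to keep joint 6 in range.

Emit:
{"op": "jog_arm", "data": {"plan": [[[0.02,0.03,0.03,0,0,6,0],[0.04,0.06,0.06,0,0,12,0],[0.06,0.09,0.08,0,0,18,0],[0.08,0.12,0.1,0,0,24,0],[0.1,0.15,0.1,0,0,30,0]]], "squeeze": 20}}

```text
t: 0.52
position: [0.3534, -0.3954, 0.3342]
tool_rot: [3.138, 0.002, 0.965]
force: [0.6, -1.3, 0.4]
opening: 0.0854
finger_force: 0.0
```

Emit:
{"op": "jog_arm", "data": {"plan": [[[0.01,0.036,0,0,0,6,0],[0.02,0.072,0,0,0,12,0],[0.03,0.108,0,0,0,18,0],[0.04,0.144,0,0,0,24,0],[0.05,0.18,0,0,0,30,0]]]}}

```text
t: 0.93
position: [0.4028, -0.214, 0.3307]
tool_rot: [-3.142, -0.0, 1.49]
force: [0.2, 0.3, 0.1]
opening: 0.0854
finger_force: 0.0
```

Emit:
{"op": "jog_arm", "data": {"plan": [[[0.005,0.038,0,0,0,6,0],[0.01,0.076,0,0,0,12,0],[0.015,0.114,0,0,0,18,0],[0.02,0.152,0,0,0,24,0],[0.03,0.19,0,0,0,30,0]]]}}

```text
t: 1.35
position: [0.4322, -0.0239, 0.3311]
tool_rot: [3.141, 0.0, 2.013]
force: [1.3, -0.5, 0.9]
opening: 0.0856
finger_force: 0.0
```

Emit:
{"op": "jog_arm", "data": {"plan": [[[0.005,0.038,0,0,0,6,0],[0.01,0.076,0,0,0,12,0],[0.015,0.114,0,0,0,18,0],[0.02,0.152,0,0,0,24,0],[0.03,0.19,0,0,0,30,0]]]}}

```text
t: 1.77
position: [0.4621, 0.1664, 0.3311]
tool_rot: [3.141, 0.0, 2.538]
force: [1.6, -1.6, -0.0]
opening: 0.0853
finger_force: 0.0
```

Emit:
{"op": "jog_arm", "data": {"plan": [[[0.01,0.03,0,0,0,6,0],[0.02,0.06,0,0,0,12,0],[0.03,0.09,0,0,0,18,0],[0.043,0.119,-0.01,0,0,24,0],[0.043,0.119,-0.03,0,0,27.8,0]]]}}

```text
t: 2.18
position: [0.5075, 0.2874, 0.3003]
tool_rot: [3.14, 0.001, 3.026]
force: [-0.3, 0.6, -0.4]
opening: 0.0856
finger_force: 0.0
```

Run:
```python
from station import bot
from h import *
s=bot.get_state();print(s['position'],s['tool_rot'],s['q'])
a=bot.capture("top")["pixels"];b=bot.capture("scene")["pixels"]
cv2.imwrite("pics/top1.png",a);cv2.imwrite("pics/scene1.png",b)
o=np.hstack([cv2.resize(a[140:220,190:290],None,fx=4,fy=4,interpolation=2)[:,:400],cv2.resize(b[150:310,300:500],None,fx=2,fy=2,interpolation=2)])
cv2.imwrite("pics/v2.png",o)
```

```text
[0.50748173 0.28740939 0.30034016] [3.14001096e+00 6.49311988e-04 3.02595345e+00] [2.90580259e-01 7.92471901e-02 1.97256280e-01 1.68758396e+00
 1.19640421e-03 4.06219682e-01]
```

View pics/v2.png

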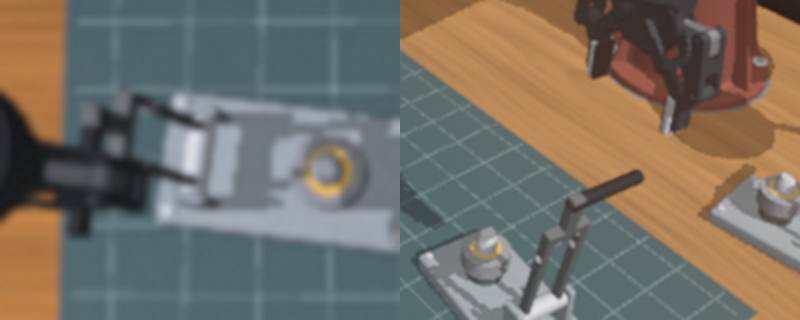

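The gripper is above the handle: the fingertips are at about (397,185) and (437,215) in the scene view, with the handle end at (420,239) below them. I'll check the projected TCP against these, then descend.

Run:
```python
from h import *
y=np.array([0.1156,0.9933,0])
P=np.array([.5075,.2874,.313]);print(proj("scene",[P,P+y*.0425,P-y*.0425]))
```

```text
[[416.97186712 199.50375709]
 [434.59533203 212.7835061 ]
 [400.64626812 187.20300608]]
```

Emit:
{"op": "jog_arm", "data": {"plan": [[[0,0.001,-0.02,0,0,-0.5,0],[0,0.001,-0.04,0,0,-0.5,0],[0,0.001,-0.06,0,0,-0.5,0],[0,0.001,-0.08,0,0,-0.5,0],[0,0.001,-0.098,0,0,-0.5,0]]]}}

```text
t: 2.7
position: [0.5056, 0.2832, 0.2031]
tool_rot: [3.141, 0.0, 3.005]
force: [-0.3, -0.1, -0.1]
opening: 0.0859
finger_force: 0.0
```

Emit:
{"op": "jog_arm", "data": {"plan": [[[0,0,0,0,0,0,60],[0,0,0,0,0,0,120],[0,0,0,0,0,0,170],[0,0,0,0,0,0,190],[0,0,0,0,0,0,200]]], "squeeze": 20}}

```text
t: 3.12
position: [0.5065, 0.2842, 0.2047]
tool_rot: [3.141, 0.002, 3.008]
force: [0.3, -0.1, -0.0]
opening: 0.0256
finger_force: 0.0
```

Emit:
{"op": "jog_arm", "data": {"plan": [[[0,0,0,0,0,0,230],[0,0,0,0,0,0,230],[0,0,0,0,0,0,230]]]}}

```text
t: 3.37
position: [0.5065, 0.2849, 0.2044]
tool_rot: [3.14, 0.002, 3.009]
force: [0.7, 4.4, 5.9]
opening: 0.0135
finger_force: 20.9
```

Emit:
{"op": "jog_arm", "data": {"plan": [[[-0.0018,-0.0142,0.0019,0,0,0,230],[-0.0036,-0.0284,0.0025,0,0,0,230],[-0.0053,-0.0427,0.0019,0,0,0,230],[-0.0071,-0.0569,0,0,0,0,230],[-0.0089,-0.0708,-0.0031,0,0,0,230]]]}}

```text
t: 3.78
position: [0.4977, 0.2136, 0.2011]
tool_rot: [3.139, 0.003, 3.009]
force: [3.9, 5.3, 4.6]
opening: 0.0126
finger_force: 20.0
```

Emit:
{"op": "jog_arm", "data": {"plan": [[[-0.0017,-0.0136,-0.0043,0,0,0,230],[-0.0034,-0.0268,-0.0098,0,0,0,230],[-0.0049,-0.0395,-0.0165,0,0,0,230],[-0.0065,-0.0515,-0.0242,0,0,0,230],[-0.0079,-0.0629,-0.033,0,0,0,230]]]}}

```text
t: 4.2
position: [0.49, 0.1506, 0.1678]
tool_rot: [3.139, 0.003, 3.009]
force: [4.5, 6.5, 1.9]
opening: 0.0132
finger_force: 19.5
```

Emit:
{"op": "jog_arm", "data": {"plan": [[[-0.0013,-0.0105,-0.0097,0,0,0,230],[-0.0025,-0.0202,-0.0203,0,0,0,230],[-0.0036,-0.0289,-0.0318,0,0,0,230],[-0.0046,-0.0365,-0.0439,0,0,0,230],[-0.0054,-0.0431,-0.0567,0,0,0,230]]]}}

```text
t: 4.62
position: [0.4849, 0.1086, 0.1108]
tool_rot: [3.137, 0.003, 3.009]
force: [6.1, 14.8, 0.4]
opening: 0.0132
finger_force: 19.5
```

Emit:
{"op": "jog_arm", "data": {"plan": [[[-0.0007,-0.0055,-0.0133,0,0,0,230],[-0.0012,-0.0098,-0.027,0,0,0,230],[-0.0016,-0.0128,-0.0411,0,0,0,230],[-0.0018,-0.0147,-0.0554,0,0,0,230],[-0.0019,-0.0153,-0.0685,0,0,0,230]]]}}

```text
t: 5.03
position: [0.4843, 0.0963, 0.0441]
tool_rot: [3.131, 0.005, 3.011]
force: [0.3, 29.3, 35.8]
opening: 0.0128
finger_force: 25.2
```

Emit:
{"op": "jog_arm", "data": {"plan": [[[0.0003,0.0025,0,0,0,0,230],[0.0005,0.004,0,0,0,0,230],[0.0005,0.004,-0.001,0,0,0,230]]]}}

```text
t: 5.28
position: [0.4841, 0.0966, 0.0427]
tool_rot: [3.141, 0.004, 3.009]
force: [0.3, 3.7, 14.5]
opening: 0.0128
finger_force: 23.7
```

Run:
```python
from station import bot
from h import *
b=bot.capture("scene")["pixels"];s=bot.get_state();print(s['position'],s['force'])
f=(.543,.1589,-.1246)
tf=lambda L:Rn.from_euler('z',f[2]).apply(np.array(L))+[f[0],f[1],0]
o=cv2.resize(b[200:330,290:450],None,fx=4,fy=4,interpolation=2)
for th in (1.745,1.6):
    ph=th-np.radians(10)
    a=np.array([-.075,.095-.165*np.sin(ph),.058+.165*np.cos(ph)]);c=a+[.063,0,0]
    q=(proj("scene",[tf(a),tf(c)])-[290,200])*4
    cv2.line(o,*[tuple(map(int,x)) for x in q],(0,255,0) if th>1.7 else (0,0,255),1)
cv2.imwrite("pics/v3.png",o)
```

```text
[0.48413095 0.09663033 0.0426757 ] [ 1.18794291  4.50950457 10.86003633]
```

View pics/v3.png

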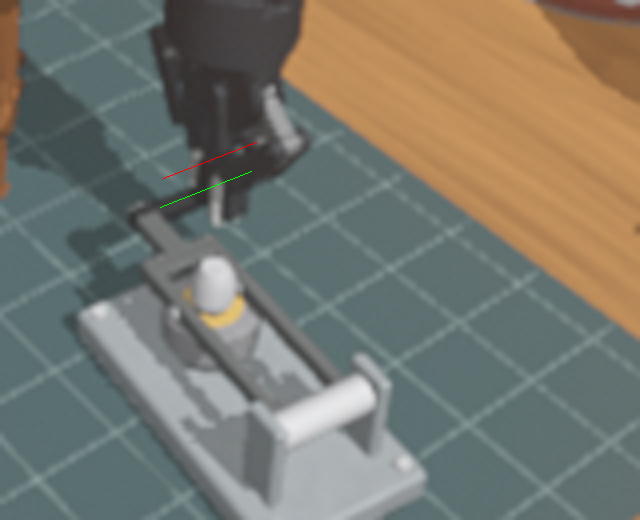

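The lever is nearly level: its handle at about (335,252) matches the green 1.745 rad overlay. Since 11 N alone does not prove the stop, I'll press a few mm more.

Emit:
{"op": "jog_arm", "data": {"plan": [[[0,0,-0.002,0,0,0,230],[0,0,-0.002,0,0,0,230]]]}}

```text
t: 5.5
position: [0.4843, 0.0966, 0.0417]
tool_rot: [3.14, 0.005, 3.009]
force: [-3.5, 4.3, 19.5]
opening: 0.0136
finger_force: 24.3
```

Emit:
{"op": "jog_arm", "data": {"plan": [[[0,0,-0.002,0,0,0,230],[0,0,-0.002,0,0,0,230]]]}}

```text
t: 5.67
position: [0.4847, 0.0966, 0.0405]
tool_rot: [3.14, 0.005, 3.009]
force: [-4.0, 4.2, 25.5]
opening: 0.0134
finger_force: 25.3
```

The stop is reached: the grip is at about 57 mm height and force rises about 6 N/mm. I'll follow the arc back up.

Emit:
{"op": "jog_arm", "data": {"plan": [[[0,0.0006,0.0174,0,0,0,230],[0.0003,0.0025,0.0317,0,0,0,230],[0.0007,0.0056,0.0457,0,0,0,230],[0.0012,0.0099,0.0594,0,0,0,230],[0.0019,0.0153,0.0727,0,0,0,230]]]}}

```text
t: 6.08
position: [0.486, 0.1132, 0.1109]
tool_rot: [3.137, 0.004, 3.009]
force: [12.6, 17.0, -7.5]
opening: 0.013
finger_force: 24.1
```

Emit:
{"op": "jog_arm", "data": {"plan": [[[0.0008,0.0066,0.0128,0,0,0,230],[0.0018,0.0142,0.0249,0,0,0,230],[0.0029,0.0229,0.0363,0,0,0,230],[0.0041,0.0326,0.0469,0,0,0,230],[0.0054,0.0431,0.0567,0,0,0,230]]]}}

```text
t: 6.5
position: [0.4903, 0.1565, 0.166]
tool_rot: [3.138, 0.001, 3.01]
force: [10.4, 11.6, -13.4]
opening: 0.0133
finger_force: 23.3
```

Emit:
{"op": "jog_arm", "data": {"plan": [[[0.0014,0.0114,0.0088,0,0,0,230],[0.003,0.0234,0.0165,0,0,0,230],[0.0045,0.0361,0.0231,0,0,0,230],[0.0062,0.0493,0.0286,0,0,0,230],[0.0079,0.0629,0.033,0,0,0,230]]]}}

```text
t: 6.92
position: [0.4978, 0.2179, 0.1998]
tool_rot: [-3.141, 0.001, 3.009]
force: [2.5, 0.4, -0.7]
opening: 0.0129
finger_force: 23.3
```

Emit:
{"op": "jog_arm", "data": {"plan": [[[0.0017,0.0139,0.0031,0,0,0,230],[0.0035,0.0281,0.005,0,0,0,230],[0.0053,0.0424,0.0056,0,0,0,230],[0.0071,0.0566,0.005,0,0,0,230],[0.0087,0.0695,0.003,0,0,0,230]]]}}

```text
t: 7.33
position: [0.5062, 0.2876, 0.2024]
tool_rot: [-3.141, 0.0, 3.009]
force: [0.7, -0.0, 1.3]
opening: 0.0132
finger_force: 23.8
```

Emit:
{"op": "jog_arm", "data": {"plan": [[[0,0,0,0,0,0,100],[0,0,0,0,0,0,0],[0,0,0,0,0,0,0],[0,0,0,0,0,0,0],[0,0,0.02,0,0,0,0]]]}}

```text
t: 7.75
position: [0.5046, 0.2858, 0.2187]
tool_rot: [-3.139, -0.005, 3.008]
force: [-0.3, 0.3, -0.6]
opening: 0.0729
finger_force: 0.0
```

Emit:
{"op": "jog_arm", "data": {"plan": [[[0,0,0.03,0,0,-2,0],[0,0,0.06,0,0,-4,0],[0,0,0.1,0,0,-10,0],[0,-0.03,0.12,0,0,-16,0],[-0.01,-0.07,0.12,0,0,-22,0]]]}}

```text
t: 8.17
position: [0.4979, 0.2172, 0.3469]
tool_rot: [3.137, 0.005, 2.622]
force: [1.5, -1.3, 0.7]
opening: 0.0855
finger_force: 0.0
```

Run:
```python
from station import bot
from h import *
a=bot.capture("top")["pixels"];b=bot.capture("scene")["pixels"];s=bot.get_state();print(s['position'],s['force'],s['opening'])
cv2.imwrite("pics/top2.png",a);cv2.imwrite("pics/scene2.png",b)
def crop(c,x,y,w,h,s):
    c=cv2.resize(c[y:y+h,x:x+w],None,fx=s,fy=s,interpolation=cv2.INTER_CUBIC)
    for i in range(0,w,5): cv2.line(c,(i*s,0),(i*s,6 if i%10 else 14),(0,255,255),1)
    for i in range(0,h,5): cv2.line(c,(0,i*s),(6 if i%10 else 14,i*s),(0,255,255),1)
    return c
o=np.zeros((600,800,3),np.uint8)
o[:400,:400]=crop(a,360,170,50,50,8)
o[:520,400:]=crop(b,245,155,50,65,8)
o[400:600,:390]=crop(b,310,220,130,70,3)[:200,:390]
cv2.imwrite("pics/v4.png",o)
```

```text
[0.49590097 0.21288274 0.34360165] [-0.07037351 -0.66216128 -1.41892101] 0.08514615192096552
```

View pics/v4.png

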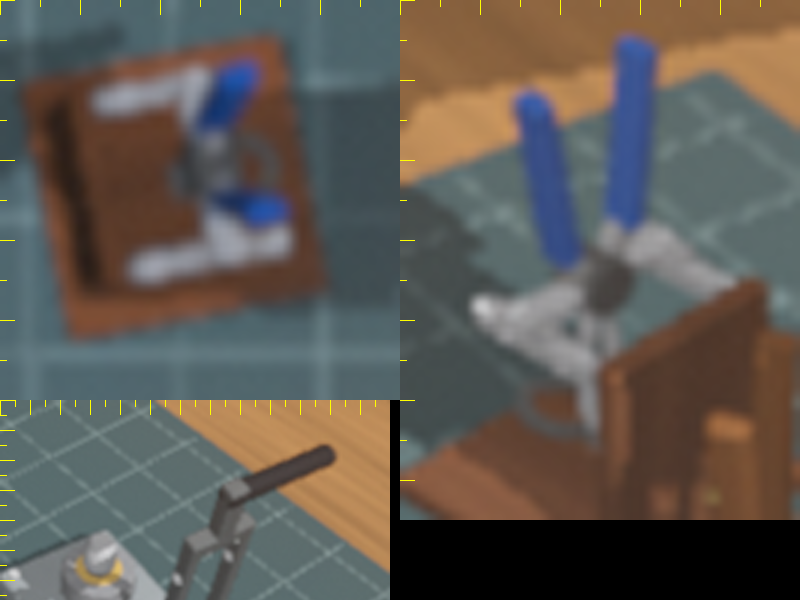

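The lever is back at rest, with the handle end at (418,239) as before. The plier handle tops are at (390.4,179.8) and (394.4,196) in the top view and (261.6,168) and (274.5,160.6) in the scene view. Next I'll fit their pose.

Run:
```python
from h import *
from scipy.optimize import least_squares
o=[("top",(390.4,179.75),1,.025),("top",(394.2,196),-1,.025),("top",(386,185),1,-.037),("top",(388,195.4),-1,-.037),
("scene",(261.6,168.1),1,.025),("scene",(274.5,160.8),-1,.025),("scene",(265.6,188.1),1,-.037),("scene",(272.9,183.5),-1,-.037)]
def pt(p,s,h): return Rn.from_euler('z',p[2]).apply([s*(p[4]+.14*h),0,h])+[p[0],p[1],p[3]]
f=lambda p:np.concatenate([proj(c,pt(p,s,h))[0]-uv for c,uv,s,h in o])
r=least_squares(f,[.519,-.165,.2,.145,.018]);p=r.x;print(p,np.degrees(p[2]));print(f(p).reshape(-1,2).round(1))
# ring seen from above at approx (crop px 240,165)->: compare
print("ring pred", proj("top",Rn.from_euler('z',p[2]).apply([0,-.017,-.115])+[p[0],p[1],p[3]]))
# rack base edges (z~.015) corners from crop
for uv in ((280,40),(325,288),(22,88),(72,335)): print(at("top",(360+uv[0]/8,170+uv[1]/8),.012))
```

```text
[ 0.51727307 -0.1672487   0.2163011   0.13534573  0.01914541] 12.393139926673266
[[-0.7 -0.1]
 [-0.7  0.5]
 [ 0.3  0.4]
 [ 0.5 -0.2]
 [ 0.   0.3]
 [-0.2  0.5]
 [-0.5 -0.6]
 [-0.2 -0.5]]
ring pred [[388.37816967 191.47203234]]
[ 0.57160181 -0.20579011  0.012     ]
[ 0.47807116 -0.22199313  0.012     ]
[ 0.55291676 -0.10822551  0.012     ]
[ 0.4601571  -0.12668736  0.012     ]
```

Emit:
{"op": "jog_arm", "data": {"plan": [[[0,-0.032,0,0,0,-6,0],[0,-0.064,0,0,0,-12,0],[0,-0.096,0,0,0,-18,0],[0,-0.128,0,0,0,-24,0],[0,-0.16,0,0,0,-30,0]]]}}

```text
t: 8.68
position: [0.4957, 0.0552, 0.3421]
tool_rot: [3.141, 0.0, 2.096]
force: [-0.0, -0.7, -0.3]
opening: 0.0852
finger_force: 0.0
```

Emit:
{"op": "jog_arm", "data": {"plan": [[[0,-0.032,0,0,0,-6,0],[0,-0.064,0,0,0,-12,0],[0,-0.096,0,0,0,-18,0],[0.01,-0.128,0,0,0,-18.6,0],[0.01,-0.16,0,0,0,-18.6,0]]]}}

```text
t: 9.1
position: [0.5063, -0.1051, 0.3419]
tool_rot: [3.141, 0.0, 1.775]
force: [1.0, 0.1, -0.4]
opening: 0.0855
finger_force: 0.0
```

Emit:
{"op": "jog_arm", "data": {"plan": [[[0.01,-0.02,-0.03,0,0,0,0],[0.01,-0.04,-0.06,0,0,0,0],[0.01,-0.06,-0.08,0,0,0,0],[0.01,-0.06,-0.08,0,0,0,0],[0.01,-0.06,-0.08,0,0,0,0]]]}}

```text
t: 9.52
position: [0.5151, -0.1636, 0.2608]
tool_rot: [-3.14, -0.002, 1.775]
force: [-0.1, -0.5, 0.1]
opening: 0.0852
finger_force: 0.0
```

Emit:
{"op": "jog_arm", "data": {"plan": [[[0.0015,-0.0025,-0.03,0,0,0,0],[0.0015,-0.0025,-0.06,0,0,0,0],[0.0015,-0.0025,-0.09,0,0,0,0],[0.0015,-0.0025,-0.12,0,0,0,0],[0.0015,-0.0025,-0.138,0,0,0,0]]]}}

```text
t: 9.93
position: [0.5172, -0.1644, 0.1226]
tool_rot: [-3.141, -0.001, 1.777]
force: [-0.8, 1.2, -0.2]
opening: 0.0852
finger_force: 0.0
```

Emit:
{"op": "jog_arm", "data": {"plan": [[[0,0,0,0,0,0,40],[0,0,0,0,0,0,70],[0,0,0,0,0,0,90],[0,0,0,0,0,0,100],[0,0,0,0,0,0,110]]], "squeeze": 20}}

```text
t: 10.35
position: [0.5191, -0.1662, 0.1267]
tool_rot: [3.138, 0.003, 1.777]
force: [2.7, 0.4, 2.5]
opening: 0.0483
finger_force: 2.5
```

Emit:
{"op": "jog_arm", "data": {"plan": [[[0,0,0,0,0,0,125],[0,0,0,0,0,0,140],[0,0,0,0,0,0,160],[0,0,0,0,0,0,200],[0,0,0,0,0,0,200]]], "squeeze": 40}}

```text
t: 10.77
position: [0.5183, -0.1659, 0.1254]
tool_rot: [3.14, 0.001, 1.777]
force: [2.7, 1.2, 9.2]
opening: 0.0299
finger_force: 39.6
```

Emit:
{"op": "jog_arm", "data": {"plan": [[[0,0,0,0,0,0,200],[0,0,0,0,0,0,200],[0,0,0,0,0,0,200]]]}}

```text
t: 11.02
position: [0.5183, -0.1659, 0.1254]
tool_rot: [3.14, 0.001, 1.777]
force: [1.3, 1.5, 11.3]
opening: 0.03
finger_force: 39.6
```

Handles are squeezed to the stop (30 mm reading, 40 N). Lift straight up.

Emit:
{"op": "jog_arm", "data": {"plan": [[[0,0,0.01,0,0,0,200],[0,0,0.03,0,0,0,200],[0,0,0.055,0,0,0,200],[0,0,0.08,0,0,0,200],[0,0,0.105,0,0,0,200]]]}}

```text
t: 11.43
position: [0.5166, -0.1653, 0.2296]
tool_rot: [-3.139, -0.001, 1.776]
force: [0.2, -0.6, -0.9]
opening: 0.0296
finger_force: 40.5
```

Emit:
{"op": "jog_arm", "data": {"plan": [[[0,0,0.025,0,0,0,200],[0,0,0.05,0,0,0,200],[0,0,0.075,0,0,0,200],[0,0,0.095,0,0,0,200],[0,0,0.095,0,0,0,200]]]}}

```text
t: 11.85
position: [0.5179, -0.1661, 0.3281]
tool_rot: [3.139, 0.003, 1.776]
force: [0.2, 0.3, -0.9]
opening: 0.0299
finger_force: 40.5
```

Emit:
{"op": "jog_arm", "data": {"plan": [[[0,0.02,0,0,0,0,200],[0.003,0.05,0,0,0,0,200],[0.006,0.085,0,0,0,0,200],[0.009,0.12,0,0,0,0,200],[0.011,0.155,0,0,0,0,200]]]}}

```text
t: 12.27
position: [0.5278, -0.0092, 0.3226]
tool_rot: [-3.139, -0.001, 1.776]
force: [0.5, 0.0, -1.6]
opening: 0.0292
finger_force: 40.5
```

Emit:
{"op": "jog_arm", "data": {"plan": [[[0.002,0.035,0,0,0,0,200],[0.004,0.07,0,0,0,0,200],[0.006,0.105,0,0,0,0,200],[0.008,0.14,0,0,0,0,200],[0.01,0.165,0,0,0,0,200]]]}}

```text
t: 12.68
position: [0.5375, 0.157, 0.3227]
tool_rot: [-3.139, -0.001, 1.778]
force: [1.1, -0.3, -1.3]
opening: 0.0293
finger_force: 40.5
```

Emit:
{"op": "jog_arm", "data": {"plan": [[[0.001,0.009,0,0,0,0,200],[0.002,0.0185,-0.03,0,0,0,200],[0.002,0.0185,-0.06,0,0,0,200],[0.002,0.0185,-0.09,0,0,0,200],[0.002,0.0185,-0.09,0,0,0,200]]]}}

```text
t: 13.1
position: [0.537, 0.1722, 0.2263]
tool_rot: [-3.13, -0.001, 1.776]
force: [-1.6, -0.5, -2.5]
opening: 0.029
finger_force: 40.5
```

Run:
```python
from station import bot
from h import *
a=bot.capture("top")["pixels"];b=bot.capture("scene")["pixels"];s=bot.get_state();print(s['position'],s['tool_rot'],s['force'])
cv2.imwrite("pics/top3.png",a);cv2.imwrite("pics/scene3.png",b)
def crop(c,x,y,w,h,s):
    c=cv2.resize(c[y:y+h,x:x+w],None,fx=s,fy=s,interpolation=cv2.INTER_CUBIC)
    for i in range(0,w,5): cv2.line(c,(i*s,0),(i*s,6 if i%10 else 14),(0,255,255),1)
    for i in range(0,h,5): cv2.line(c,(0,i*s),(6 if i%10 else 14,i*s),(0,255,255),1)
    return c
o=np.zeros((600,800,3),np.uint8)
o[:600,400:]=crop(b,320,220,50,75,8)
o[:400,:400]=crop(a,245,160,50,50,8)
cv2.imwrite("pics/v5.png",o)
tcp=s['position'];psi=s['tool_rot'][2]-np.pi/2
rc=tcp+Rn.from_euler('z',psi).apply([0,-.017,-.096]);print("ring",rc,proj("scene",rc),proj("top",rc))
print("stub tip",proj("scene",(.543,.1589,.08)),"groove",proj("scene",(.543,.1589,.055)))
```

```text
[0.53951158 0.1722768  0.23322712] [-3.13827433e+00 -1.03864900e-04  1.77595097e+00] [ 0.38365012 -0.06291929 -0.75682437]
ring [0.5429748  0.15563329 0.13722712] [[343.97158112 244.51986235]] [[269.15115474 178.84521208]]
stub tip [[343.38301785 265.62411569]] groove [[342.70922408 274.04082019]]
```

View pics/v5.png

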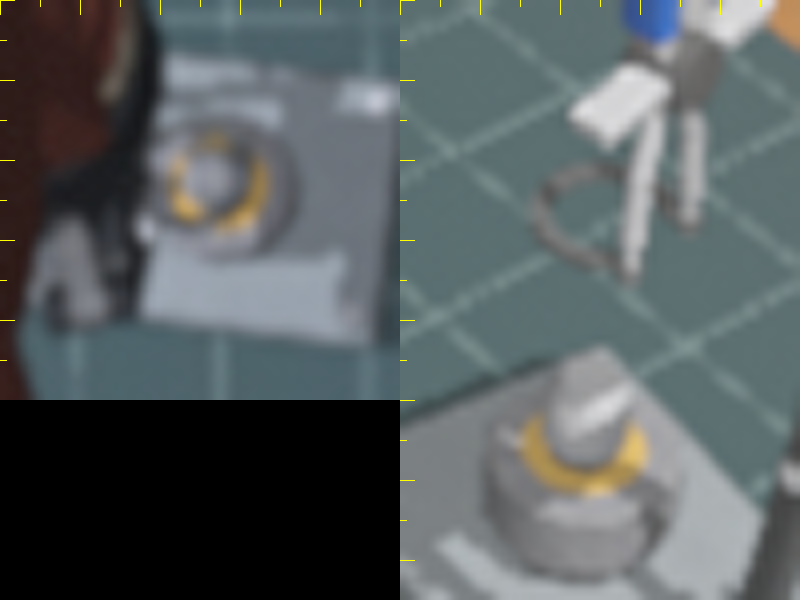

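The scene view shows the spread ring over the stub: ring left edge about (337,246), tips at (349,254) and (356,248). The stub is centred at about u=343.7 with the gold hub around (343,276). In the top view the stub is at about (271.7,182.5). I'll fit both circles to sub-pixel precision in the same scene camera, so calibration bias cancels.

```bash
cat > fit.py <<'E'
from h import *
from scipy.optimize import minimize
def F(img): 
    i=img.astype(np.float32);return cv2.GaussianBlur(i[...,2]-i[...,0],(0,0),.5)
def samp(f,n,c,r,ang):
    P=np.c_[c[0]+r*np.cos(ang),c[1]+r*np.sin(ang),np.full(len(ang),c[2])];q=proj(n,P).astype(np.float32)
    return cv2.remap(f,q[:,0][None],q[:,1][None],cv2.INTER_CUBIC)[0]
def gold(obs,z,x0):
    ang=np.linspace(0,2*np.pi,73)[:-1]
    g=lambda p:-sum((samp(f,n,(p[0],p[1],z),p[2]-.002,ang)-samp(f,n,(p[0],p[1],z),p[2]+.002,ang)).mean() for n,f in obs)
    r=minimize(g,x0,method='Nelder-Mead',options=dict(initial_simplex=[x0]+[np.array(x0)+d for d in np.diag([.004,.004,.003])]));return r.x.round(4),round(r.fun,1)
def ring(obs,z,x0,yaw):
    ang=np.radians(np.arange(130,410,4))+yaw   # skip the gap around +y
    g=lambda p:-sum((samp(f,n,(p[0],p[1],z),.01675,ang)-.5*samp(f,n,(p[0],p[1],z),.0225,ang)-.5*samp(f,n,(p[0],p[1],z),.011,ang)).mean() for n,f in obs)
    r=min((minimize(g,[x0[0]+a,x0[1]+b],method='Nelder-Mead',options=dict(initial_simplex=[[x0[0]+a,x0[1]+b],[x0[0]+a+.004,x0[1]+b],[x0[0]+a,x0[1]+b+.004]])) for a in(-.006,0,.006) for b in (-.006,0,.006)),key=lambda r:r.fun);return r.x.round(4),round(r.fun,1)
E
python3 - <<'E'
from fit import *
I={k:F(cv2.imread(f"pics/{k}.png")) for k in("top2","scene2","top3","scene3","top1","scene1")}
for z in(.052,.055):
  for k in I: print(z,k,gold([(k[:-1],I[k])],z,[.543,.159,.018]))
  print(z,"both",gold([("top",I["top3"]),("scene",I["scene3"])],z,[.543,.159,.018]))
for z in(.133,.136,.139): print(z,ring([("scene",I["scene3"])],z,[.543,.156],.205))
E
```

```text
0.052 top2 (array([0.5429, 0.1596, 0.0179]), np.float64(-52.0))
0.052 scene2 (array([0.544 , 0.1598, 0.0172]), np.float64(-45.9))
0.052 top3 (array([0.5428, 0.1594, 0.0183]), np.float64(-32.4))
0.052 scene3 (array([0.5442, 0.1598, 0.0172]), np.float64(-46.3))
0.052 top1 (array([0.5434, 0.1602, 0.0181]), np.float64(-53.6))
0.052 scene1 (array([0.5396, 0.155 , 0.0176]), np.float64(-45.4))
0.052 both (array([0.5433, 0.1593, 0.0177]), np.float64(-75.5))
0.055 top2 (array([0.5427, 0.1592, 0.0179]), np.float64(-52.1))
0.055 scene2 (array([0.5462, 0.1619, 0.0171]), np.float64(-46.0))
0.055 top3 (array([0.5423, 0.159 , 0.0182]), np.float64(-32.5))
0.055 scene3 (array([0.5462, 0.1619, 0.0171]), np.float64(-46.5))
0.055 top1 (array([0.5431, 0.1598, 0.0181]), np.float64(-53.7))
0.055 scene1 (array([0.5417, 0.1571, 0.0175]), np.float64(-45.5))
0.055 both (array([0.544 , 0.1597, 0.0182]), np.float64(-65.5))
0.133 (array([0.5415, 0.1581]), np.float64(-13.3))
0.136 (array([0.5438, 0.1606]), np.float64(-13.4))
0.139 (array([0.5462, 0.1632]), np.float64(-13.5))
```

The wheel is home: its fitted shift between views matches about 6 mm of travel. The ring is within about 1 mm of the stub axis. I'll nudge +0.7 mm in x and descend in force-checked steps.

Emit:
{"op": "jog_arm", "data": {"plan": [[[0.0007,0,-0.012,0,0,0,200],[0.0007,0,-0.024,0,0,0,200],[0.0007,0,-0.036,0,0,0,200],[0.0007,0,-0.044,0,0,0,200],[0.0007,0,-0.044,0,0,0,200]]]}}

```text
t: 13.62
position: [0.5404, 0.1727, 0.1878]
tool_rot: [-3.139, -0.0, 1.776]
force: [-0.7, -0.3, -2.4]
opening: 0.0298
finger_force: 40.5
```

Run:
```python
from station import bot
from fit import *
a=bot.capture("top")["pixels"];b=bot.capture("scene")["pixels"];s=bot.get_state();print(s['position'],s['tool_rot'],s['force'])
cv2.imwrite("pics/scene4.png",b);cv2.imwrite("pics/top4.png",a)
z=s['position'][2]-.098
for d in(-.002,0,.002): print(z+d,ring([("scene",F(b))],z+d,[.543,.159],.205))
o=cv2.resize(b[230:300,310:390],None,fx=8,fy=8,interpolation=2)
for c,r,k in (((.544,.1598,.072),.012,(0,255,0)),((.544,.1598,.080),.004,(0,255,0))):
    t=np.linspace(0,6.3,60);q=((proj("scene",np.c_[c[0]+r*np.cos(t),c[1]+r*np.sin(t),0*t+c[2]])-[310,230])*8).astype(int)
    cv2.polylines(o,[q],True,k,1)
cv2.imwrite("pics/v6.png",o)
```

```text
[0.54110461 0.17283955 0.18992361] [-3.14113264e+00 -6.60352457e-06  1.77642882e+00] [ 0.8690433  -0.27365374 -1.31491402]
0.08992361391873788 (array([0.5432, 0.157 ]), np.float64(-10.2))
0.09192361391873788 (array([0.5446, 0.1587]), np.float64(-10.2))
0.09392361391873788 (array([0.546 , 0.1603]), np.float64(-10.3))
```

View pics/v6.png

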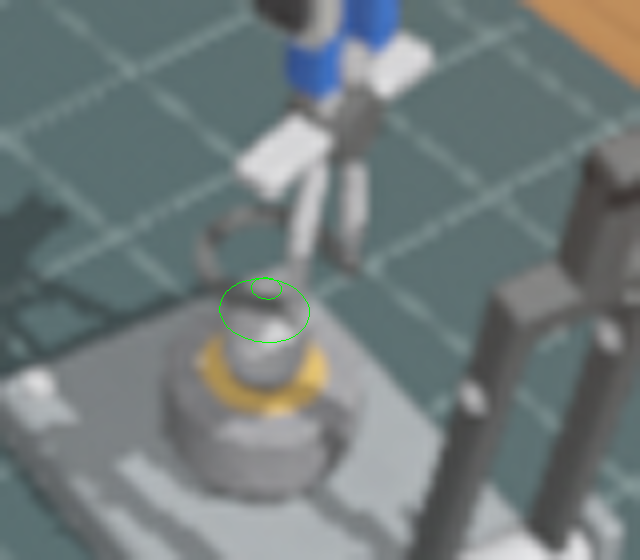

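The ring (left edge about (335.6,260.6), tips at (347,264) and (353,263)) hangs centred just above the stub tip at (343,266). Continue down.

Emit:
{"op": "jog_arm", "data": {"plan": [[[-0.0005,0.0003,-0.005,0,0,0,200],[-0.0005,0.0003,-0.01,0,0,0,200],[-0.0005,0.0003,-0.014,0,0,0,200],[-0.0005,0.0003,-0.014,0,0,0,200]]]}}

```text
t: 14.05
position: [0.5404, 0.1732, 0.1751]
tool_rot: [-3.14, -0.0, 1.777]
force: [-0.1, 0.3, -1.9]
opening: 0.0296
finger_force: 40.5
```

Emit:
{"op": "jog_arm", "data": {"plan": [[[0,0,-0.003,0,0,0,200],[0,0,-0.006,0,0,0,200],[0,0,-0.008,0,0,0,200],[0,0,-0.008,0,0,0,200]]]}}

```text
t: 14.38
position: [0.5406, 0.1731, 0.1676]
tool_rot: [-3.141, -0.0, 1.776]
force: [0.0, -0.4, -2.5]
opening: 0.0295
finger_force: 40.5
```

Emit:
{"op": "jog_arm", "data": {"plan": [[[0,0,-0.003,0,0,0,200],[0,0,-0.006,0,0,0,200],[0,0,-0.008,0,0,0,200],[0,0,-0.008,0,0,0,200]]]}}

```text
t: 14.72
position: [0.5405, 0.1732, 0.1595]
tool_rot: [-3.141, -0.0, 1.776]
force: [0.3, -0.5, -1.4]
opening: 0.0295
finger_force: 40.5
```

Emit:
{"op": "jog_arm", "data": {"plan": [[[0,0,-0.002,0,0,0,200],[0,0,-0.004,0,0,0,200],[0,0,-0.004,0,0,0,200]]]}}

```text
t: 14.97
position: [0.5406, 0.1732, 0.1557]
tool_rot: [-3.141, -0.0, 1.776]
force: [-0.6, 0.2, -2.1]
opening: 0.0299
finger_force: 40.5
```

Emit:
{"op": "jog_arm", "data": {"plan": [[[0,0,-0.001,0,0,0,200],[0,0,-0.002,0,0,0,200],[0,0,-0.002,0,0,0,200]]]}}

```text
t: 15.22
position: [0.5408, 0.1732, 0.154]
tool_rot: [-3.142, -0.0, 1.776]
force: [-0.4, 0.2, -2.3]
opening: 0.0299
finger_force: 40.5
```

Emit:
{"op": "jog_arm", "data": {"plan": [[[0,0,-0.001,0,0,0,200],[0,0,-0.001,0,0,0,200],[0,0,-0.001,0,0,0,200]]]}}

```text
t: 15.47
position: [0.5408, 0.1732, 0.1531]
tool_rot: [-3.142, 0.0, 1.776]
force: [-0.3, 0.3, -1.1]
opening: 0.0295
finger_force: 40.5
```

Emit:
{"op": "jog_arm", "data": {"plan": [[[0,0,-0.001,0,0,0,200],[0,0,-0.001,0,0,0,200],[0,0,-0.001,0,0,0,200]]]}}

```text
t: 15.72
position: [0.5408, 0.1732, 0.1521]
tool_rot: [3.142, 0.0, 1.776]
force: [-0.4, -0.7, -2.2]
opening: 0.0296
finger_force: 40.5
```

Run:
```python
from station import bot
from fit import *
b=bot.capture("scene")["pixels"];s=bot.get_state();print(s['position'],s['force'])
cv2.imwrite("pics/scene5.png",b)
o=cv2.resize(b[235:295,310:390],None,fx=10,fy=10,interpolation=2)
cv2.imwrite("pics/v7.png",o)
```

```text
[0.54079578 0.1731922  0.15211088] [-0.26716954  0.51340768 -1.5677718 ]
```

View pics/v7.png

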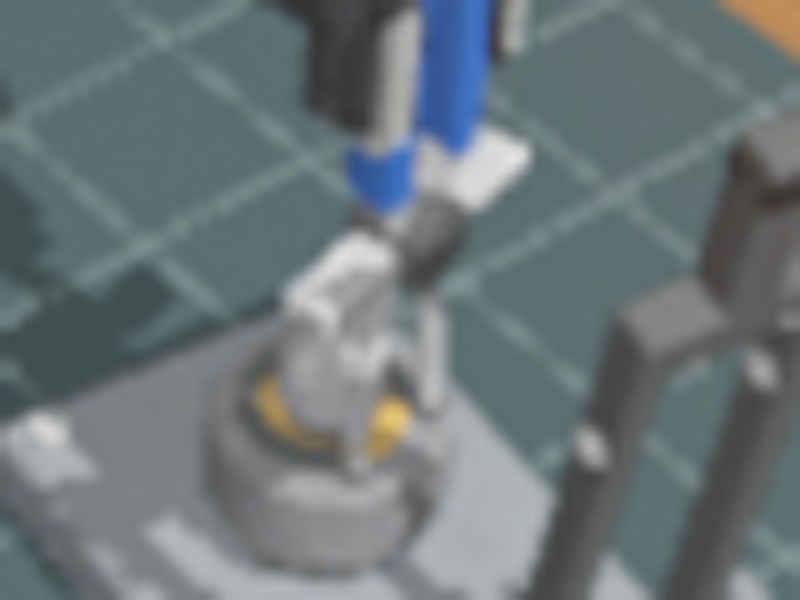

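The ring's dark outline now surrounds the stub just above the wheel, around the gold hub at about (342,277). There is no contact yet. I'll feel for the wheel face.

Emit:
{"op": "jog_arm", "data": {"plan": [[[0,0,-0.001,0,0,0,200],[0,0,-0.001,0,0,0,200],[0,0,-0.001,0,0,0,200]]]}}

```text
t: 16.02
position: [0.5409, 0.1732, 0.1513]
tool_rot: [3.141, 0.0, 1.777]
force: [-0.3, 1.6, -0.6]
opening: 0.0297
finger_force: 40.7
```

Emit:
{"op": "jog_arm", "data": {"plan": [[[0,0,-0.001,0,0,0,200],[0,0,-0.001,0,0,0,200],[0,0,-0.001,0,0,0,200]]]}}

```text
t: 16.27
position: [0.5411, 0.1733, 0.1511]
tool_rot: [3.14, 0.0, 1.777]
force: [-2.8, 2.3, 6.5]
opening: 0.0296
finger_force: 41.5
```

Contact is at TCP z ≈ 0.1513, so the ring centre is at 53.5 mm, matching the geometry. I'll raise it to the mid-groove.

Emit:
{"op": "jog_arm", "data": {"plan": [[[0,0,0.0013,0,0,0,200],[0,0,0.0025,0,0,0,200],[0,0,0.0025,0,0,0,200],[0,0,0.0025,0,0,0,200],[0,0,0.0025,0,0,0,200]]]}}

```text
t: 16.68
position: [0.5407, 0.1732, 0.1524]
tool_rot: [-3.141, -0.0, 1.776]
force: [0.7, 0.5, -1.1]
opening: 0.0295
finger_force: 40.5
```

Run:
```python
from station import bot
from fit import *
a=bot.capture("top")["pixels"];b=bot.capture("scene")["pixels"];s=bot.get_state();print(s['position'],s['tool_rot'],s['force'],s['moment'],s['opening'],s['finger_force'])
cv2.imwrite("pics/scene6.png",b)
o=np.zeros((500,800,3),np.uint8);o[:,:]=0
o=np.hstack([cv2.resize(b[245:295,315:365],(400,400),interpolation=2),cv2.resize(a[50:250,200:400],(400,400),interpolation=2)])
cv2.imwrite("pics/v8.png",o)
```

```text
[0.54069626 0.17315333 0.15238068] [-3.14130219e+00  9.69735754e-07  1.77646321e+00] [ 0.81249982  0.18406968 -2.12368941] [ 0.01622348  0.06230242 -0.04703748] 0.029462587307679824 40.52959442138672
```

View pics/v8.png

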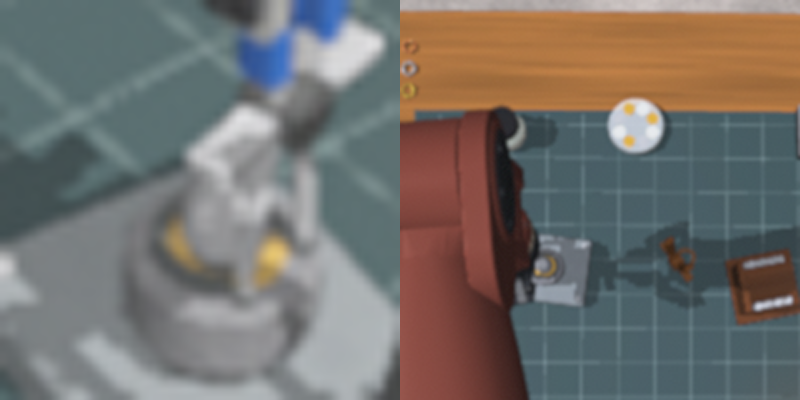

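The ring surrounds the stub at the groove, at about (342,276) in the scene view, with no contact force. The jar and bead case are where they started; I'm handing in.

```bash
python3 -c "
from station import bot
print(bot.close_job())"
```

```text
the job is handed in; nothing more can be done
None
```

I handed the job in at about 17 s. The lever reached its stop and is back at rest, and the wheel is home. The squeezed pliers hold the spread ring around the groove with no contact force. The bead case and jar did not visibly move and my path stayed well clear of the bench block. I don't have the judge's result.

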